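# Lock a shaker platform with a quick-release pin

## Task

First push the shaker's sliding platform all the way back to its stop. Then take the quick-release pin (the one with the thumb button) from the stand and, keeping its button squeezed in, feel its end into the hole of the loose lock plate on the platform, draw that plate across until it is over the hole in the base, and press the pin gently down, without forcing anything, until its collar is fully home on the plate. Let go so that the button springs out and the pin locks; leave the plain pin in the stand and the other lab things undisturbed.

Things in the scene. Friction and masses are not known exactly. Their poses are not given: they have to be found in the camera images.
- shaker: Bench shaker, a grey and white box 250 x 250 mm, 70 mm high, fixed to the bench (place and yaw vary). Origin: centre of its underside, on the bench; z up, x from its front (robot side) to its back, y to its left.
- platform (a joint): Travel (m) of the shaker's aluminium platform (210 x 220 x 6 mm, upper face 79 mm above the bench): 0 = fully back at its rigid stop, in line with the base's hole; grows, up to 0.06, as it comes forward (shaker's -x). Starts 20 to 50 mm forward, rubs with about 4 N, stays where left. Three 50 mm high beakers are clamped along its back.
- tab_top (a point): Middle of the top of the upright aluminium tab on the platform, by which it is pushed or pinched: 14 mm thick along the shaker's x, 40 mm wide along y, 45 mm high (top 124 mm above the bench). Moves with the platform; axes are the shaker's.
- lock_point (a point): Fixed point 17 mm above base_hole, level with the lock plate's top (87 mm over the bench). Lock plate: steel plate on the platform, 50 (x) x 80 (y) x 8 mm, hole 15.5 mm. With the platform home its hole is right in x, but it floats: it is parked 4 to 32 mm off to the shaker's +y, unmeasured; it slides with about 1.5 N, so a pin in it can drag it. Below it: a wide slot.
- pin: Quick-release pin, 120 g, upright in either hole of the stand. Origin: centre of the underside of its steel collar (36 mm across, 6 mm thick); z up. Above it a black grip block from 6 to 46 mm, 24 mm wide along x, reaching 13 mm to -y and 12 mm to +y, where the thumb button is. Yaw within 0.35 rad of the stand's. Its shank hangs below.
- pin_button (a joint): Travel (m) of the thumb button along the pin's -y: 0 = out (locked), 0.004 = fully in. A steel paddle 14 mm wide, 14 to 42 mm above the collar's underside; sticks out 5 mm, pressed 1 mm: the head pinched along y is then 26 mm, centred on the shank. Spring 2.5 N at first, 8.5 N fully in: pinch along the pin's y with 20 to 30 N. Pinched along x it stays out.
- base_hole (a point): Centre of the mouth of the round hole, 15.5 mm, in the shaker's fixed top plate (8 mm thick, upper face 70 mm above the bench, hollow below), at x -35, y +35 mm in the shaker's frame; axes are the shaker's. Hidden under the platform.
- pin_tip (a point): Lower end of the pin's steel shank, 42 mm below the collar's underside. Shank 14 mm across, last 5 mm tapered to 11 mm. 27 to 33 mm below the collar two square locking dogs stick out 3.5 mm to the pin's +y and -y while the button is out, so it enters no hole; button in, they are drawn inside. Home, they lie just under the base's top plate. Axes are the pin's.
- plain_pin: Bystander: a plain pin of the same size and shape without button and dogs, in the other hole of the stand. Origin: centre of the underside of its collar.
- stand: White plastic pin stand, 150 (x) x 70 (y) x 65 mm high, fixed. Origin: centre of its underside. Two wide holes, 26 mm across, at x -37.5 and +37.5 mm; the pins hang in them by their collars, undersides 65 mm above the bench, up to 2 mm off centre.
- amber_bottle: Bystander: amber glass bottle, 72 mm across, 160 mm high. Origin: centre of its underside.
- small_jar: Bystander: clear jar, 48 mm across, 60 mm high. Origin: centre of its underside.
- beaker: Bystander: beaker, 66 mm across, 80 mm high. Origin: centre of its underside.
- mortar: Bystander: white bowl, 90 mm across, 50 mm high. Origin: centre of its underside.
- spatula: Bystander: spatula lying flat. Origin: centre of its underside.
Things that resemble listed ones, but are neither listed nor needed, are in the scene too. Leave any yellow look-alike of the pin alone.

How it is judged:
By the outcome, as a careful person would: the job done as asked, in the order asked, and still so for the second after the job is handed in, with the robot touching nothing.
It also fails if it takes over 72 s, if anything falls off the work surface, if the arm or the gripper's body presses on something with over 40 N, if the wrist force passes 120 N, or if a joint passes its speed limit or range.

## Robot

A 7-joint arm with a two-finger parallel gripper is mounted at the origin on the work surface. World frame = base frame: x ahead of the robot, y to its left, z up, the work surface at z = 0. Lengths are in m, angles in rad, forces in N, time in s.
With the tool pointing down it reaches from about 0.425 to 0.925 m from the base axis. Payload 6.8 kg.
Tool frame: the origin (TCP) lies midway between the tips of the shut fingers; the grasp point (between the pads) lies 19 mm behind it; z points along the fingers, x is the direction in which the jaws open and shut, and the axes are right-handed (so a half turn about z gives the same grasp; the last joint's range is limited). The gripper opens to 85 mm and grips with 20 to 120 N. Pads are 22 mm wide; open, the fingers measure 114 mm over their backs; the gripper's body (76 mm by 85 mm) begins 54 mm behind the grasp point. The pads swing forward as they close: fully open they stand 13 mm farther back than shut.
Start: joints at [-1.392, 0.477, 0.022, 1.555, -0.011, 1.109, -0.083], TCP at [0.191, 0.647, 0.231] pointing down, gripper open.
Joint ranges: [-2.96, 2.96], [-0.34, 2.1], [-1.41, 1.46], [0.24, 2.44], [-1.37, 4.51], [0.17, 1.92], [-2.96, 2.96]. Speed limits (rad/s): [2.39, 2.39, 3.14, 3.14, 3.14, 3.14, 3.14].

## Interface

Orientations are given as a unit quaternion [w, x, y, z].
In Python, from station import bot, imaging, nets gives the robot as it stands. The module is installed in compiled form; this text tells all that it offers.
- The arm moves only by the tool apply_moves, never from a script. Its argument "moves" is text: rows parted by semicolons, each of 7 numbers parted by spaces: the gripper command: -1 is fully open, 1 is shut, values between are in proportion, then the shift along the tool's x, y, z normalised to -1 to 1, where 1 is 120 mm, then the turn, a rotation vector about the tool's x, y, z normalised to -1 to 1, where 1 is 4 degrees. In form: hand dx dy dz rx ry rz; .... A call has 1 to 12 rows; each row shifts and turns the commanded pose from where the row before left it, along the tool's axes as they then stand; what a row does not reach is not made up. A row lasts 1/12 s, in which the tool goes at most 41.7 mm and 7.16 degrees, less where a joint would pass 70% of its speed; a pose out of reach is approached as far as the arm can. A call with a number of a shift or a turn outside -1 to 1 is refused whole. A call with a gripper value outside its range is refused whole. The fingers move at their own pace and stop on an object; "force" is the grip in N (left out, the last holds). Time passes only in rows, so rows that do not move let the fingers close. It gives the time, the measured TCP pose, the force and the opening at its end, in the units of the state.
- bot.get_obs(): the state, without advancing time (a new reading comes with each control period).
- imaging.read_camera(name): name is "side" or "top" or "wrist"; returns a dict with "image" (480x640x3 uint8, red, green, blue), "fx", "fy", "cx", "cy" (pixels), "view" (4x4, takes a point from world to camera coordinates); the wrist camera has in their place "mount" (4x4, takes a point from camera to tool coordinates, whose origin is the TCP and whose axes are the tool frame's). Camera axes: x right, y down, z forward; pixel columns grow to the right and rows downward; lengths in m; the calibration is good to about 2 mm. A picture is of the moment at which its call begins: read the wrist's pose just before it. There is no depth.
- bot.hand_in(): hands the job in, once; it reports no verdict.
Trained networks look in a picture, given as the dict that the camera call returned (one of the last four; its "shot" number tells which), for a name from the list of things; names that differ only in an ending like _2 or _b are one class to them, and where a whole thing is asked for, a point or a joint stands for the part that bears it (a point fixed in the world has none). Each returns a list of dicts, best first, with "score" (0 to 1); they miss things now and then, are a little off and sometimes report something else, mostly with a low value. They report only what shows in the picture. A call takes as long as a camera call. They do not tell look-alikes from the thing itself.
- nets.spot_in(picture, name): "rect" ([left, top, right, bottom] in pixels, round what is visible of it).
- nets.outline_of(picture, name): "region" (480x640 bool, what is visible of it) and "rect" ([left, top, right, bottom] in pixels, round what is visible of it).
- nets.spot_point(picture, name): "location" ([column, row] in pixels: a listed point, or the origin of a listed thing).
The state is a dict: "t": time; "q": joint angles; "joint_vel": joint speeds; "joint_torque": joint torques, N m; "eef_pos": TCP position; "tool_rot": TCP orientation; "contact_force": force on the tool from outside, world axes, zero at the start; "torque": the same for the moment, N m; "gripper_width": opening from 0.0 (shut) to 1.0 (fully open).
Only numpy, scipy, OpenCV 4.12 (cv2) and the standard library are available. Lean on these libraries where they do the work, as an engineer would, in place of code of your own. Each camera call takes 0.05 s, during which the arm holds its last target.

## Working session

There is one attempt and no reset: what is moved stays moved. The work goes in short steps, Python scripts to look and compute and a tool call to move; the robot and the scene stay as the last step left them, time stands still between calls to the robot, and variables do not carry over. Pictures are saved under pics/ and viewed, and the job is handed in when it is done.

Besides the shell and the picture viewer there is one more tool, called after "Request:" as name(argument=value, ...) on one line, values as JSON. apply_moves: Moves the arm, as the interface text tells. Scaled input: -1 to 1 covers 120 mm each way for a shift and 4 degrees each way for a turn. Its arguments: {"type":"object","properties":{"moves":{"type":"string"},"force":{"type":"number"}},"required":["moves"]}

```bash
mkdir -p pics; cat > h.py <<'E'
import numpy as np, cv2
from station import bot, imaging, nets
from scipy.spatial.transform import Rotation as R
def rot(q): return R.from_quat([q[1],q[2],q[3],q[0]]).as_matrix()
def tool():
    o=bot.get_obs(); T=np.eye(4); T[:3,:3]=rot(o['tool_rot']); T[:3,3]=o['eef_pos']; return T,o
def shoot(name):
    T,o=tool(); p=imaging.read_camera(name)
    if name=='wrist': p['c2w']=T@np.array(p['mount'])
    else: p['c2w']=np.linalg.inv(np.array(p['view']))
    return p
def ray(p,uv):
    d=np.array([(uv[0]-p['cx'])/p['fx'],(uv[1]-p['cy'])/p['fy'],1.]); C=p['c2w']; return C[:3,3],C[:3,:3]@d
def atz(p,uv,z):
    o,d=ray(p,uv); return o+d*(z-o[2])/d[2]
def proj(p,X):
    c=np.linalg.inv(p['c2w'])@np.append(X,1); return np.array([c[0]/c[2]*p['fx']+p['cx'],c[1]/c[2]*p['fy']+p['cy']])
def tri(l):
    A=np.zeros((3,3));b=np.zeros(3)
    for p,uv in l:
        o,d=ray(p,uv);d/=np.linalg.norm(d);M=np.eye(3)-np.outer(d,d);A+=M;b+=M@o
    return np.linalg.solve(A,b)
def save(p,n,crop=None,s=1):
    im=p['image'][:,:,::-1]
    if crop: im=im[crop[1]:crop[3],crop[0]:crop[2]]
    cv2.imwrite('pics/'+n,cv2.resize(im,None,fx=s,fy=s,interpolation=cv2.INTER_CUBIC))
E
python3 - <<'E'
from h import *
np.set_printoptions(precision=4,suppress=True)
T,o=tool(); print(T,o['t'],o['gripper_width'])
for n in ['top','side','wrist']:
    p=shoot(n); save(p,n+'0.png'); print(n,p['c2w'],p['fx'])
    for nm in ['shaker','platform','tab_top','lock_point','pin','pin_button','plain_pin','stand','base_hole']:
        try: print(nm,[(np.round(r['rect']),round(r['score'],2)) for r in nets.spot_in(p,nm)[:3]])
        except Exception as e: print(nm,e)
    for nm in ['shaker','tab_top','lock_point','pin','plain_pin','stand','base_hole']:
        try: print(nm,[(np.round(r['location'],1),round(r['score'],2)) for r in nets.spot_point(p,nm)[:3]])
        except Exception as e: print(nm,e)
print(bot.get_obs()['t'])
E
```

```text
[[ 0.2829  0.9592 -0.0004  0.1908]
 [ 0.9592 -0.2829 -0.0018  0.6468]
 [-0.0019  0.0001 -1.      0.2303]
 [ 0.      0.      0.      1.    ]] 0.0 1.0022416647052081
top [[-0.0093 -0.9886  0.1506  0.371 ]
 [-0.9999  0.0113  0.012  -0.0064]
 [-0.0135 -0.1504 -0.9885  1.14  ]
 [ 0.      0.      0.      1.    ]] 437.42610942086174
shaker [(array([308., 146., 427., 266.]), 0.91), (array([242., 244., 259., 261.]), 0.65)]
platform [(array([313., 164., 415., 263.]), 0.8)]
tab_top [(array([312., 164., 417., 264.]), 0.96)]
lock_point [(array([310., 143., 427., 262.]), 0.87)]
pin [(array([242., 246., 260., 258.]), 0.73), (array([242., 292., 258., 308.]), 0.47)]
pin_button [(array([451., 305., 485., 332.]), 0.41)]
plain_pin [(array([233., 216., 252., 230.]), 0.54)]
stand [(array([226., 205., 268., 275.]), 0.81)]
base_hole [(array([308., 144., 427., 266.]), 0.97), (array([232., 215., 248., 230.]), 0.72)]
shaker [(array([360.7, 207. ]), 0.77)]
tab_top [(array([391.4, 229.9]), 0.92)]
lock_point [(array([355.2, 210. ]), 0.75)]
pin [(array([204.3, 287.2]), 0.69), (array([392.8, 229.2]), 0.56), (array(
[... 1079 characters left out ...]
]
pin [(array([303.5, 322. ]), 0.65), (array([355., 350.]), 0.56), (array([320.3, 390.1]), 0.56)]
plain_pin [(array([263.6, 325.2]), 0.71)]
stand [(array([285.1, 339.3]), 0.62), (array([300. , 320.6]), 0.59)]
base_hole [(array([301.8, 225.5]), 0.59), (array([266.8, 455.9]), 0.59)]
wrist [[ 0.2838  0.9122  0.2957  0.115 ]
 [ 0.9589 -0.2697 -0.0881  0.6699]
 [-0.0006  0.3086 -0.9512  0.3728]
 [ 0.      0.      0.      1.    ]] 358.89326066281393
shaker []
platform []
tab_top []
lock_point []
pin [(array([ 90., 461., 100., 480.]), 0.53)]
pin_button []
plain_pin []
stand []
base_hole []
shaker []
tab_top []
lock_point []
pin [(array([ 83.7, 466.4]), 0.57)]
plain_pin []
stand []
base_hole []
2.55
```

View pics/top0.png

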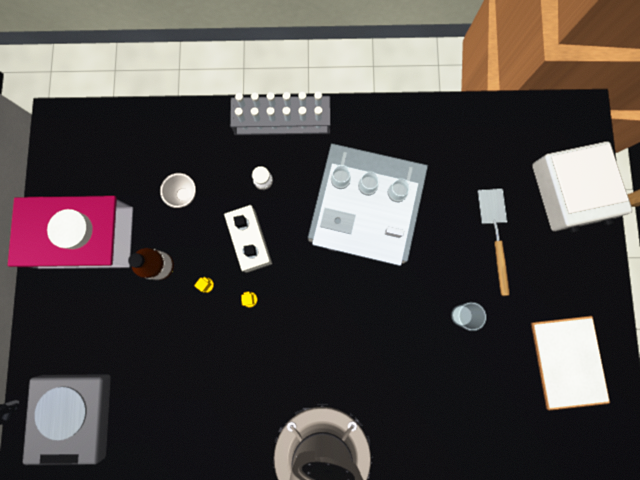

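View pics/side0.png

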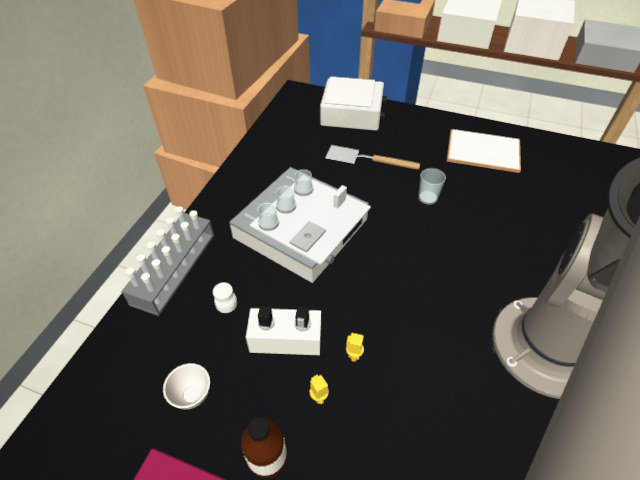

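```bash
python3 - <<'E'
import cv2
a=cv2.imread('pics/side0.png'); cv2.imwrite('pics/side0c.png',cv2.resize(a[150:420,220:390],None,fx=3.5,fy=2.2*1 if 0 else 3.5)[:, :][0:600] if 0 else cv2.resize(a[290:410,230:390],None,fx=5,fy=5,interpolation=2))
cv2.imwrite('pics/side0d.png',cv2.resize(a[155:295,220:380],None,fx=4.2,fy=4.2,interpolation=2))
a=cv2.imread('pics/top0.png'); cv2.imwrite('pics/top0d.png',cv2.resize(a[135:275,220:430],None,fx=3.8,fy=3.8,interpolation=2))
E
```

```text
(no output)
```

View pics/side0c.png

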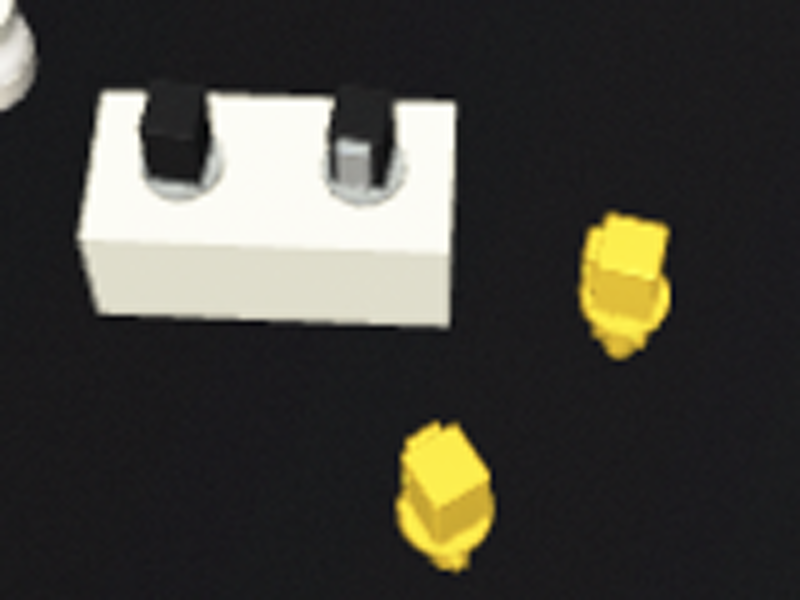

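View pics/side0d.png

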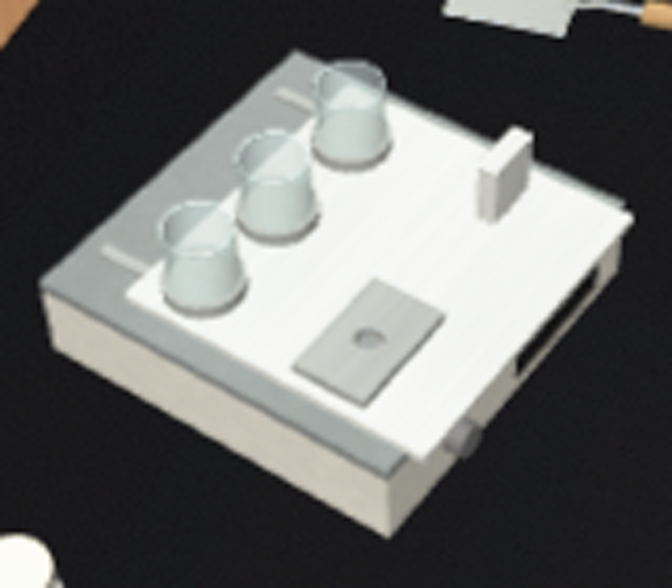

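View pics/top0d.png

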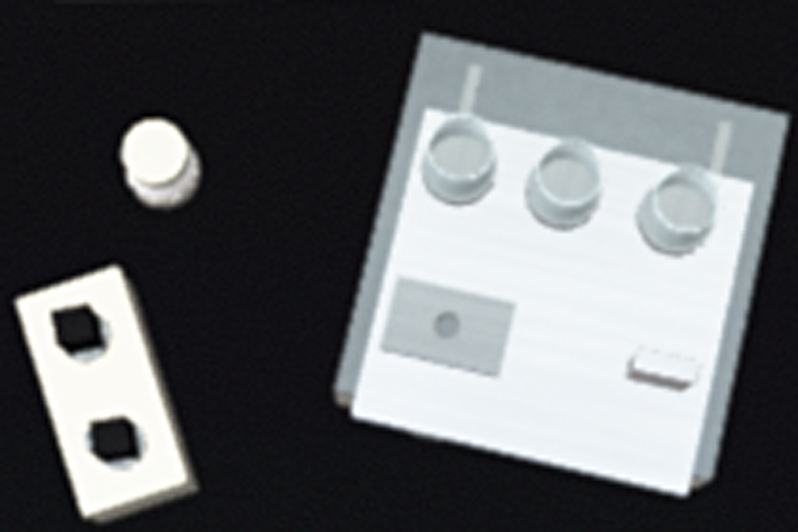

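```bash
python3 - <<'E'
from h import *
np.set_printoptions(precision=4,suppress=True)
p=shoot('top');s=shoot('side')
print('tabtop',tri([(p,(391.4,229.9)),(s,(338.1,190.5))]),atz(p,(393,230),.124))
# top plate corners in top cam (crop/3.8 + (220,135))
c=lambda x,y:(220+x/3.8,135+y/3.8)
for n,u in dict(BL=(421,32),BR=(790,115),FL=(336,393),FR=(715,487)).items():
    print(n,atz(p,c(*u),.07))
for n,u in dict(pl=(430,108),pr=(752,182),fl=(350,415),fr=(690,492)).items(): print('plat',n,atz(p,c(*u),.079))
print('platehole',atz(p,c(447,325),.087))
d=lambda x,y:(220+x/4.2,155+y/4.2)
print('side hole',atz(s,d(370,338),.087))
print('side tab',atz(s,d(508,150),.124))
e=lambda x,y:(230+x/5,290+y/5)
print('pin tops top', atz(p,c(112,440),.111),atz(p,c(78,330),.111))
print('pin top side',atz(s,e(362,105),.111),atz(s,e(175,102),.111), )
for u in [(16,298),(120,265),(198,490),(85,517)]: print('stand',atz(p,c(*u),.065))
print('hand w',bot.get_obs()['t'])
E
```

```text
tabtop [ 0.5388 -0.1692  0.1305] [ 0.5394 -0.1741  0.124 ]
BL [ 0.7745 -0.0323  0.07  ]
BR [ 0.7132 -0.2769  0.07  ]
FL [0.5296 0.0265 0.07  ]
FR [ 0.4657 -0.217   0.07  ]
plat pl [ 0.7184 -0.0373  0.079 ]
plat pr [ 0.6651 -0.2476  0.079 ]
plat fl [0.5139 0.0173 0.079 ]
plat fr [ 0.4619 -0.1992  0.079 ]
platehole [ 0.5706 -0.0458  0.087 ]
side hole [ 0.5694 -0.0439  0.087 ]
side tab [ 0.5343 -0.1775  0.124 ]
pin tops top [0.4955 0.1653 0.111 ] [0.5656 0.1878 0.111 ]
pin top side [0.4989 0.1667 0.111 ] [0.5699 0.1915 0.111 ]
stand [0.5963 0.238  0.065 ]
stand [0.6178 0.1693 0.065 ]
stand [0.4678 0.1166 0.065 ]
stand [0.451  0.1899 0.065 ]
hand w 2.65
```

Request:
apply_moves(moves="1 -0.2 0.24 -0.05 0 0 -0.61;1 -0.21 0.24 -0.05 0 0 0;1 -0.21 0.24 -0.05 0 0 0;1 -0.21 0.24 -0.05 0 0 0;1 -0.21 0.24 -0.05 0 0 0;1 -0.21 0.24 -0.05 0 0 0;1 -0.21 0.24 -0.05 0 0 0;1 -0.21 0.24 0 0 0 0;1 -0.21 0.24 0 0 0 0;1 -0.21 0.24 0 0 0 0;1 -0.21 0.24 0 0 0 0;1 -0.21 0.24 0 0 0 0", force=30)

```text
t: 3.65
eef_pos: [0.4529, 0.269, 0.2737]
tool_rot: [-0.0, 0.788, 0.616, 0.0]
contact_force: [0.8, 0.1, -0.4]
gripper_width: -0.003
```

Request:
apply_moves(moves="1 -0.325 0.1 0 0 0 0;1 -0.325 0.1 0 0 0 0;1 -0.325 0.1 0 0 0 0;1 -0.325 0.1 0 0 0 0;1 -0.325 0.1 0 0 0 0;1 -0.325 0.1 0 0 0 0;1 -0.325 0.1 0 0 0 0;1 -0.325 0.1 0 0 0 0;1 -0.325 0.1 0 0 0 0;1 -0.325 0.1 0 0 0 0;1 0 0 0 0 0 0;1 0 0 0 0 0 0")

```text
t: 4.65
eef_pos: [0.4739, -0.1394, 0.2735]
tool_rot: [0.0, 0.79, 0.613, 0.0]
contact_force: [0.6, 1.1, 0.1]
gripper_width: 0.001
```

```bash
python3 - <<'E'
from h import *
np.set_printoptions(precision=4,suppress=True)
T,o=tool();print(T,o['t'],o['joint_vel'])
p=shoot('wrist');save(p,'w1.png')
for nm in ['tab_top','base_hole','lock_point']:
    r=nets.spot_point(p,nm); print(nm,[(x['location'],x['score']) for x in r[:2]])
    if r: print(atz(p,r[0]['location'],{'tab_top':.124,'base_hole':.07,'lock_point':.087}[nm]))
np.save('w1.npy',p['c2w'])
print(proj(p,[.537,-.1745,.124]),proj(p,[.5953,-.0825,.087]),p['fx'],p['cx'],p['cy'])
E
```

```text
[[ 0.2474  0.9689  0.0005  0.4739]
 [ 0.9689 -0.2474 -0.0005 -0.1394]
 [-0.0004  0.0006 -1.      0.2735]
 [ 0.      0.      0.      1.    ]] 4.65 [-0.0434 -0.0057 -0.0636  0.0123 -0.0112  0.0028 -0.0197]
tab_top [([291.9, 301.7], 0.73)]
[ 0.541  -0.1796  0.124 ]
base_hole [([395.9, 301.1], 0.61)]
[ 0.5946 -0.0827  0.07  ]
lock_point [([400.1, 310.0], 0.72)]
[ 0.596  -0.0821  0.087 ]
[296.18   296.5774] [399.6469 309.5161] 358.89326066281393 316.34775667090395 238.88070567522348
```

View pics/w1.png

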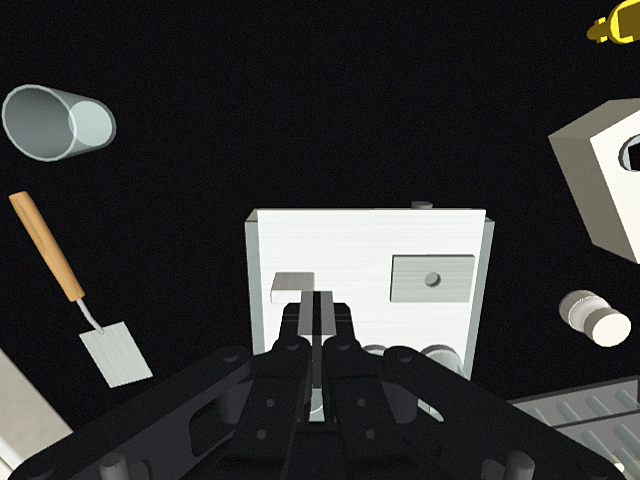

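Request:
apply_moves(moves="1 -0.03 0.05 0.25 0 0 0;1 -0.03 0.05 0.25 0 0 0;1 -0.03 0.05 0.25 0 0 0;1 -0.03 0.05 0.25 0 0 0;1 -0.03 0.05 0.25 0 0 0;1 -0.03 0.06 0.23 0 0 0;1 0 0 0 0 0 0;1 0 0 0 0 0 0;1 0 0 0 0 0 0")

```text
t: 5.6
eef_pos: [0.5058, -0.166, 0.0968]
tool_rot: [0.0, 0.788, 0.616, 0.0]
contact_force: [0.4, -0.3, 1.2]
gripper_width: -0.003
```

```bash
python3 - <<'E'
from h import *
np.set_printoptions(precision=4,suppress=True)
T,o=tool();print(T[:3,3],o['t'],o['contact_force'])
p=shoot('wrist');save(p,'w2.png')
s=shoot('side');save(s,'s2.png',(220,140,400,275),4)
E
```

```text
[ 0.5058 -0.166   0.0968] 5.6 [ 0.425  -0.2822  1.1875]
```

View pics/w2.png

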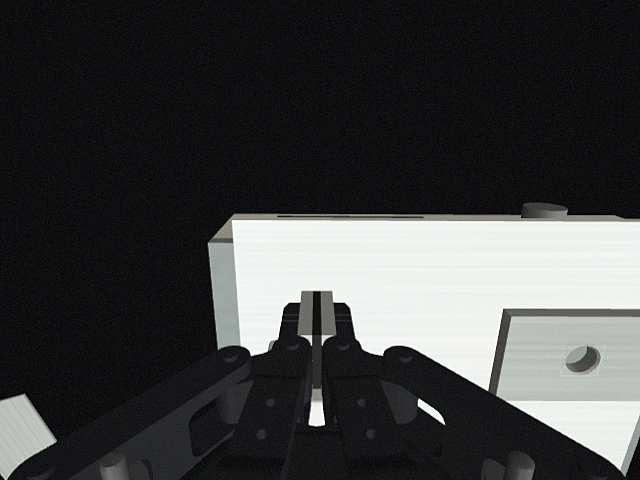

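View pics/s2.png

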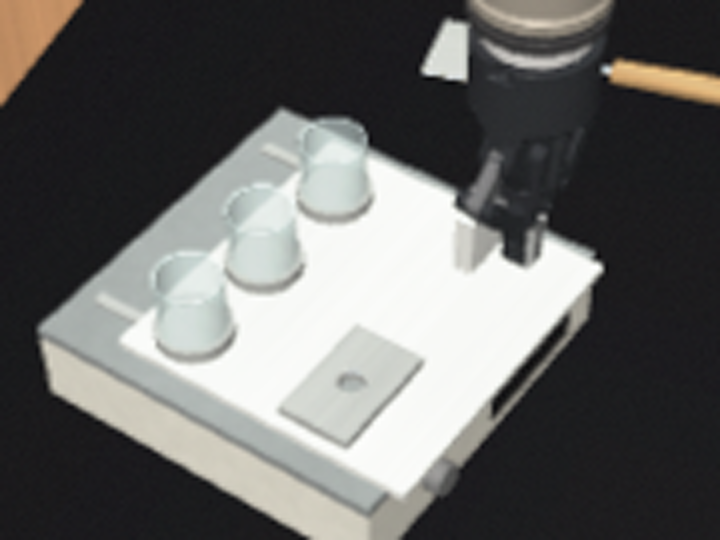

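Request:
apply_moves(moves="1 0 0.04 0 0 0 0;1 0 0.04 0 0 0 0;1 0 0.04 0 0 0 0;1 0 0.04 0 0 0 0;1 0 0.04 0 0 0 0;1 0 0.04 0 0 0 0;1 0 0.04 0 0 0 0;1 0 0.04 0 0 0 0;1 0 0 0 0 0 0;1 0 0 0 0 0 0")

```text
t: 6.53
eef_pos: [0.5435, -0.1763, 0.0957]
tool_rot: [0.001, 0.788, 0.616, 0.0]
contact_force: [0.1, 0.6, -0.3]
gripper_width: 0.002
```

Request:
apply_moves(moves="1 0 0.03 0 0 0 0;1 0 0.03 0 0 0 0;1 0 0.03 0 0 0 0")

```text
t: 6.78
eef_pos: [0.5526, -0.1787, 0.0956]
tool_rot: [-0.0, 0.788, 0.616, -0.0]
contact_force: [-3.9, 0.3, 1.9]
gripper_width: 0.001
```

```bash
python3 - <<'E'
from h import *
np.set_printoptions(precision=4,suppress=True)
T,o=tool();print(T[:3,3],o['t'],o['contact_force'])
s=shoot('side');save(s,'s3.png',(220,140,400,275),4)
E
```

```text
[ 0.5526 -0.1787  0.0956] 6.7833 [-3.9467  0.2864  1.911 ]
```

View pics/s3.png

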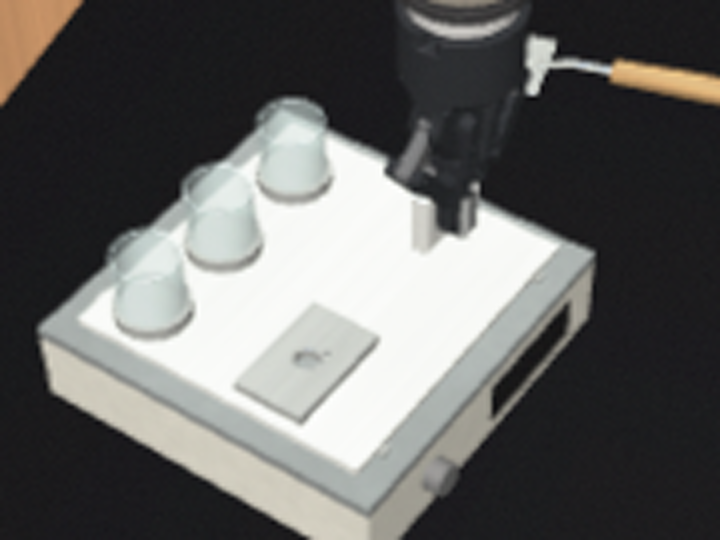

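Request:
apply_moves(moves="1 0 0.015 0 0 0 0;1 0 0.015 0 0 0 0")

```text
t: 7.0
eef_pos: [0.5541, -0.179, 0.0953]
tool_rot: [-0.002, 0.788, 0.616, -0.001]
contact_force: [-14.9, 4.6, 10.1]
gripper_width: -0.002
```

Request:
apply_moves(moves="1 0 0.012 0 0 0 0;1 0 0.012 0 0 0 0")

```text
t: 7.17
eef_pos: [0.554, -0.179, 0.0949]
tool_rot: [-0.005, 0.788, 0.615, -0.003]
contact_force: [-21.2, 6.1, 15.2]
gripper_width: -0.004
```

Request:
apply_moves(moves="1 0 0.012 0 0 0 0;1 0 0.012 0 0 0 0")

```text
t: 7.33
eef_pos: [0.5539, -0.179, 0.0944]
tool_rot: [-0.007, 0.788, 0.615, -0.004]
contact_force: [-30.2, 8.0, 25.2]
gripper_width: 0.0
```

Request:
apply_moves(moves="1 0 -0.06 0 0 0 0;1 0 -0.15 0 0 0 0;1 0 -0.2 0 0 0 0;1 0 0 -0.3 0 0 0;1 0 0 -0.3 0 0 0;1 0 0 -0.3 0 0 0;1 0.27 0.15 0 0 0 0;1 0.27 0.15 0 0 0 0;1 0.27 0.15 0 0 0 0;1 0.27 0.15 0 0 0 0;1 0 0 0 0 0 0;1 0 0 0 0 0 0")

```text
t: 8.33
eef_pos: [0.6177, -0.0577, 0.2035]
tool_rot: [0.001, 0.786, 0.618, 0.001]
contact_force: [-0.5, -0.9, -0.0]
gripper_width: -0.002
```

```bash
python3 - <<'E'
from h import *
np.set_printoptions(precision=4,suppress=True)
T,o=tool();print(T,o['t'],o['contact_force'])
p=shoot('wrist');save(p,'w4.png');np.save('w4.npy',p['c2w'])
for nm in ['base_hole','lock_point']:
    r=nets.spot_point(p,nm); print(nm,[(x['location'],x['score']) for x in r[:2]])
    if r: print(atz(p,r[0]['location'],{'tab_top':.124,'base_hole':.07,'lock_point':.087}[nm]))
s=shoot('top');save(s,'t4.png',(290,130,440,280),4); save(s,'t4f.png')
E
```

```text
[[ 0.2368  0.9716  0.0023  0.6177]
 [ 0.9716 -0.2368  0.0001 -0.0577]
 [ 0.0006  0.0022 -1.      0.2035]
 [ 0.      0.      0.      1.    ]] 8.3333 [-0.5125 -0.8844 -0.0008]
base_hole [([283.1, 207.9], 0.72)]
[ 0.5967 -0.0795  0.07  ]
lock_point [([281.7, 212.7], 0.59)]
[ 0.5965 -0.0789  0.087 ]
```

View pics/w4.png

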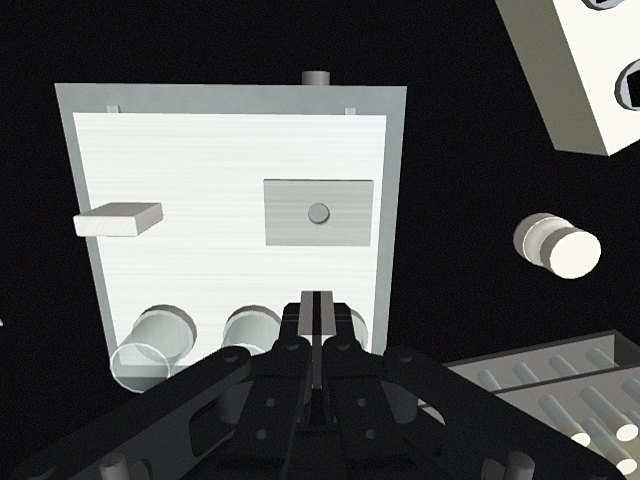

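View pics/t4.png

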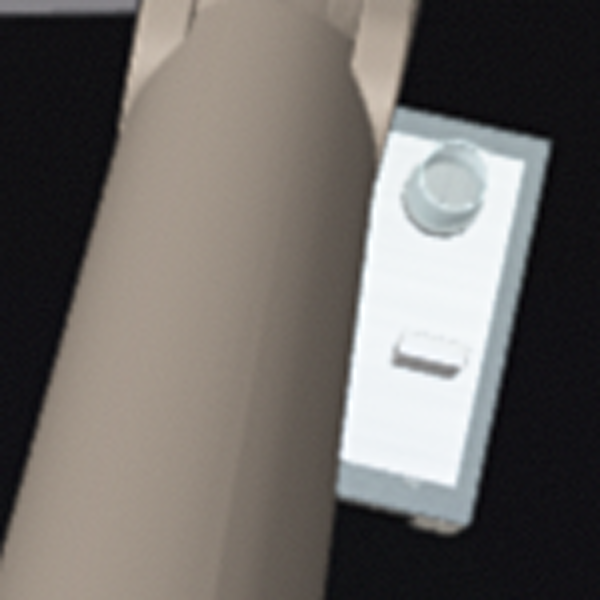

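```bash
cat > an.py <<'E'
from h import *
np.set_printoptions(precision=4,suppress=True)
im=cv2.imread('pics/w4.png'); g=cv2.cvtColor(im,cv2.COLOR_BGR2GRAY).astype(float)
import pickle
p={'c2w':np.load('w4.npy'),'fx':358.89326066281393,'fy':358.89326066281393,'cx':316.34775667090395,'cy':238.88070567522348}
# edges: scan for black->plate transition (>40) left/right per row, z=.07
def sub(v,th):
    i=np.argmax(v>th); return i-1+(th-v[i-1])/(v[i]-v[i-1])
gs=cv2.GaussianBlur(g,(3,3),0)
L=[];Rr=[];F=[];PF=[];PL=[];PR=[]
print(g[150,50:110:3]);print(g[78:125,230])
for r in range(100,195,4):
    L.append(atz(p,(sub(gs[r],60),r),.07)[:2]); Rr.append(atz(p,(639-sub(gs[r][::-1][200:],60)-200,r),.07)[:2]) 
    PL.append(atz(p,(sub(gs[r],190),r),.079)[:2]) if r>120 else 0
    PR.append(atz(p,(439-sub(gs[r][:440][::-1],190),r),.079)[:2]) if r>120 else 0
for c in list(range(130,290,5))+list(range(360,375,3)):
    F.append(atz(p,(c,sub(gs[:,c],60)),.07)[:2]); PF.append(atz(p,(c,sub(gs[:,c],190)),.079)[:2])
def line(P):
    vx,vy,x,y=cv2.fitLine(np.array(P,np.float32),cv2.DIST_HUBER,0,.0005,.0001).ravel(); 
    res=np.abs((np.array(P)[:,0]-x)*vy-(np.array(P)[:,1]-y)*vx); return np.array([vx,vy]),np.array([x,y]),np.median(res)
for n,P in dict(L=L,R=Rr,F=F,PF=PF,PL=PL,PR=PR).items():
    v,q,e=line(P); print(n,q,v,np.degrees(np.arctan2(v[1],v[0])),e)
# hole
sub_=g[195:232,300:340]; h=cv2.resize(im[170:255,255:385],None,fx=6,fy=6,interpolation=2); cv2.imwrite('pics/w4h.png',h)
E
python3 an.py
```

```text
[  6.  24.  16.  11.  12.  10. 176. 153. 156. 149. 235. 239. 238. 239.
 238. 239. 239. 238. 239. 239.]
[ 14.  20.  15.  15.  12.   0.  97. 158. 166. 157. 156. 159. 161. 157.
 158. 159. 162. 155. 158. 162. 160. 165. 160. 165. 160. 167. 163. 162.
 166. 163. 163. 161. 161. 161. 160. 149. 234. 246. 238. 239. 241. 240.
 242. 238. 236. 236. 240.]
L [ 0.5134 -0.2238] [ 0.9691 -0.2467] -14.283625 2.5584926038200485e-05
R [0.565  0.0208] [ 0.9695 -0.2452] -14.193095 3.8772424169298495e-05
F [ 0.5007 -0.0944] [0.2467 0.9691] 75.71771 4.666797575677423e-05
PF [ 0.5216 -0.093 ] [0.246  0.9693] 75.75916 3.305305430058997e-05
PL [ 0.5237 -0.2108] [ 0.9689 -0.2476] -14.334022 2.191617378319863e-05
PR [0.5764 0.0024] [ 0.9698 -0.2441] -14.128495 5.7636857822597124e-05
```

View pics/w4h.png

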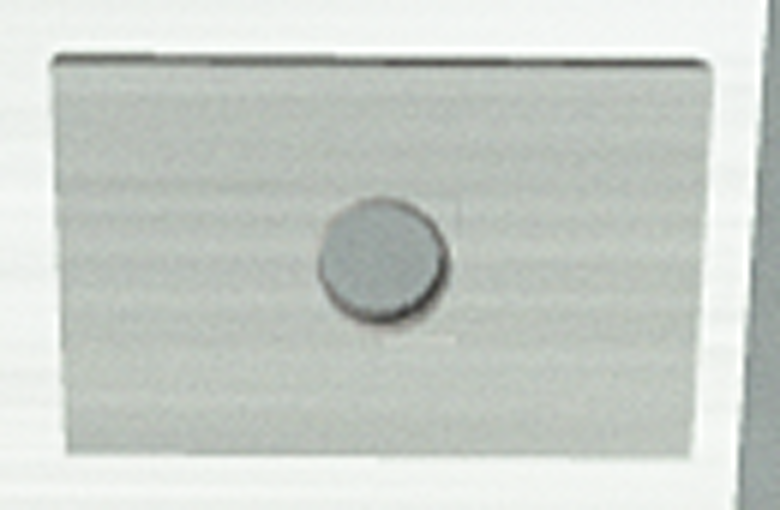

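Request:
apply_moves(moves="-1 0.245 -0.174 0 0 0 0;-1 0.245 -0.174 0 0 0 0;-1 0.245 -0.174 0 0 0 0;-1 0.245 -0.174 0 0 0 0;-1 0.245 -0.174 0 0 0 0;-1 0.245 -0.174 0 0 0 0;-1 0.245 -0.174 0 0 0 0;-1 0 0 0 0 0 -1;-1 0 0 0 0 0 -1;-1 0 0 0 0 0 -1;-1 0 0 0 0 0 -1;-1 0 0 0 0 0 -1")

```text
t: 9.53
eef_pos: [0.5235, 0.1731, 0.204]
tool_rot: [0.0, 0.669, 0.744, 0.0]
contact_force: [0.7, -0.1, -0.0]
gripper_width: 1.0
```

Request:
apply_moves(moves="-1 0 0 0 0 0 -1;-1 0 0 0 0 0 -1;-1 0 0 0 0 0 -1;-1 0 0 0 0 0 0;-1 0 0 0 0 0 0")

```text
t: 9.95
eef_pos: [0.5235, 0.1732, 0.204]
tool_rot: [0.0, 0.589, 0.808, 0.0]
contact_force: [0.4, -0.8, 0.1]
gripper_width: 1.003
```

```bash
python3 - <<'E'
from h import *
np.set_printoptions(precision=4,suppress=True)
T,o=tool();print(T,o['t'],o['contact_force'],o['q'],o['gripper_width'])
p=shoot('wrist');save(p,'w5.png');np.save('w5.npy',p['c2w'])
for nm in ['pin','stand']:
    r=nets.spot_point(p,nm); print(nm,[(x['location'],x['score'],atz(p,x['location'],.065 if nm=='pin' else 0)) for x in r[:3]])
q={'c2w':np.load('w4.npy'),'fx':358.89326066281393,'fy':358.89326066281393,'cx':316.34775667090395,'cy':238.88070567522348}
h=lambda x,y:(255+x/6-.4,170+y/6-.4)
print('platehole',atz(q,h(384,262),.087)); c=[atz(q,h(*u),.087) for u in [(52,62),(710,68),(692,458),(68,455)]];print(np.array(c),np.mean(c,0))
E
```

```text
[[-0.3053  0.9523  0.0004  0.5235]
 [ 0.9523  0.3053  0.0003  0.1732]
 [ 0.0002  0.0005 -1.      0.204 ]
 [ 0.      0.      0.      1.    ]] 9.95 [ 0.4267 -0.7729  0.1243] [-0.7024  0.3107  0.3314  1.901  -0.1228  0.9489  1.567 ] 1.0033066949507798
pin [([322.3, 194.2], 0.95, array([0.498 , 0.1699, 0.065 ])), ([486.5, 139.4], 0.71, array([0.4206, 0.2748, 0.065 ])), ([377.8, 45.7], 0.68, array([0.3864, 0.1744, 0.065 ]))]
stand [([322.2, 219.3], 0.88, array([0.5336, 0.1824, 0.    ]))]
platehole [ 0.6034 -0.0526  0.087 ]
[[ 0.57   -0.0853  0.087 ]
 [ 0.5894 -0.0091  0.087 ]
 [ 0.6375 -0.0207  0.087 ]
 [ 0.6183 -0.0974  0.087 ]] [ 0.6038 -0.0531  0.087 ]
```

View pics/w5.png

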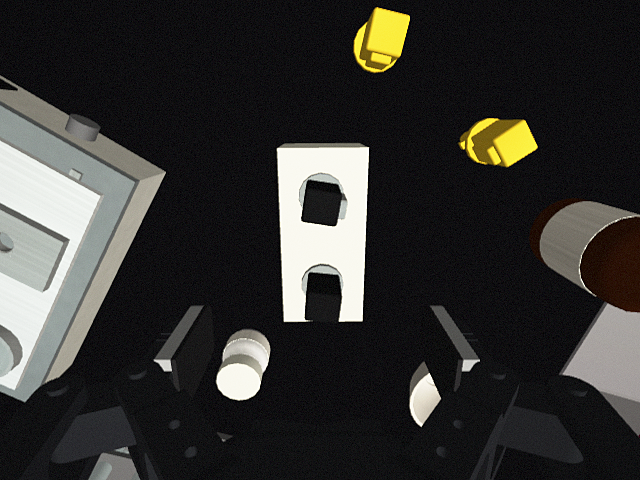

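```bash
python3 - <<'E'
import cv2
a=cv2.imread('pics/w5.png'); cv2.imwrite('pics/w5c.png',cv2.resize(a[160:325,265:380],None,fx=3.6,fy=3.6,interpolation=2))
cv2.imwrite('pics/w5d.png',cv2.resize(a[165:235,285:360],None,fx=8,fy=8,interpolation=2))
E
```

```text
(no output)
```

View pics/w5c.png

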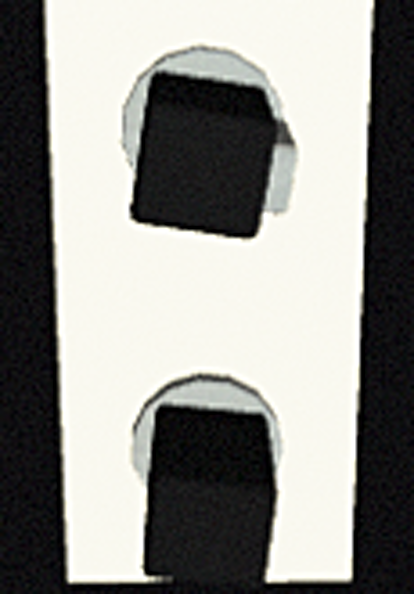

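View pics/w5d.png

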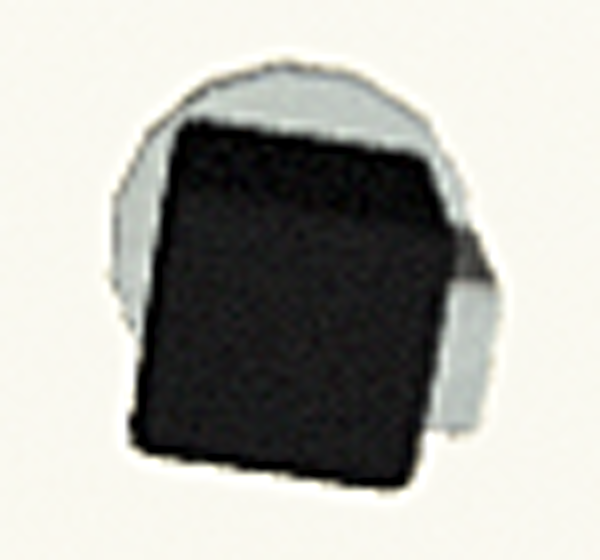

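```bash
python3 - <<'E'
from h import *
np.set_printoptions(precision=4,suppress=True)
q={'c2w':np.load('w5.npy'),'fx':358.89326066281393,'fy':358.89326066281393,'cx':316.34775667090395,'cy':238.88070567522348}
h=lambda x,y:(285+x/8-.45,165+y/8-.45)
tl,tr,br,bl=[atz(q,h(*u),.111)[:2] for u in [(158,192),(450,232),(410,490),(130,450)]]
a=lambda v:np.degrees(np.arctan2(v[1],v[0]))
print(a(tr-tl),a(br-bl),a(bl-tl)+90,a(br-tr)+90,np.linalg.norm(tr-tl),np.linalg.norm(br-bl),np.linalg.norm(bl-tl),np.mean([tl,tr,br,bl],0))
# bottom edge at front: z=.071
fl,fr=[atz(q,h(*u),.071)[:2] for u in [(185,120),(425,155)]]
# collar circle: top z .071: leftmost x 112, top 60
print(atz(q,h(*( (112+472)/2,(60+ 360/2+60)/1)),.071))
X=(tr-tl)/np.linalg.norm(tr-tl); Y=np.array([X[1],-X[0]])
# model reprojection: search yaw, xy
from scipy.optimize import least_squares
obs=[((158,192),(-12,-13,46)),((450,232),(-12,12,46)),((410,490),(12,12,46)),((130,450),(12,-13,46)),((182,118),(-12,-13,6)),((422,152),(-12,12,6))]
def f(x):
    c,s=np.cos(x[2]),np.sin(x[2]); r=[]
    for u,m in obs:
        P=np.array([x[0]+(c*m[0]-s*m[1])/1e3,x[1]+(s*m[0]+c*m[1])/1e3,.065+m[2]/1e3]); r+=list(proj(q,P)-h(*u))
    return r
s=least_squares(f,[.498,.17,.4]);print(s.x,np.degrees(s.x[2]),np.round(s.fun,1))
E
```

```text
99.87848757730279 99.31256494173383 100.98209925824057 100.1820935293392 0.024267249350638783 0.02396162862153968 0.022062251841141328 [0.4986 0.1681]
[0.5031 0.1705 0.071 ]
[0.4988 0.1687 0.172 ] 9.854597168687322 [-0.1 -1.   1.  -0.8  0.4  1.6 -1.1  1.7 -1.4 -0.8  1.  -0.6]
```

Request:
apply_moves(moves="-1 0 0 0 0 0 1;-1 0 0 0 0 0 0.95;-1 0 -0.209 0 0 0 0;-1 0 0 0.2 0 0 0;-1 0 0 0.2 0 0 0;-1 0 0 0 0 0 0", force=25)

```text
t: 10.6
eef_pos: [0.4959, 0.1691, 0.1524]
tool_rot: [-0.001, 0.642, 0.767, -0.003]
contact_force: [-0.9, -0.3, 0.0]
gripper_width: 1.0
```

```bash
python3 - <<'E'
from h import *
np.set_printoptions(precision=4,suppress=True)
T,o=tool();print(T,o['t'])
p=shoot('wrist');save(p,'w6.png')
print(T[:3,:3].T@(np.array([.4988,.1688,.077])-T[:3,3])/.12)
E
```

```text
[[-0.1768  0.9842 -0.0056  0.4959]
 [ 0.9842  0.1768 -0.0028  0.1691]
 [-0.0018 -0.006  -1.      0.1524]
 [ 0.      0.      0.      1.    ]] 10.6
[-0.006   0.0273  0.628 ]
```

View pics/w6.png

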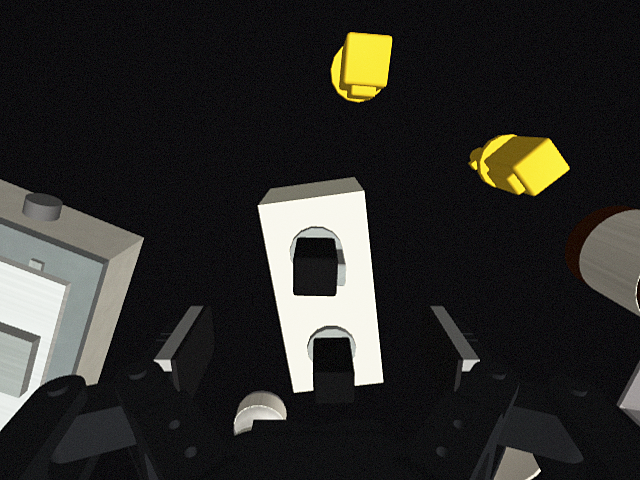

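Request:
apply_moves(moves="-1 0 0.02 0.16 0 0 0;-1 0 0 0.16 0 0 0;-1 0 0 0.16 0 0 0;-1 0 0 0.15 0 0 0;-1 0 0 0 0 0 0;-1 0 0 0 0 0 0")

```text
t: 11.15
eef_pos: [0.5015, 0.1704, 0.0807]
tool_rot: [0.0, 0.642, 0.767, -0.0]
contact_force: [0.6, -0.3, 0.7]
gripper_width: 1.0
```

Request:
apply_moves(moves="1 0 0 0 0 0 0;1 0 0 0 0 0 0;1 0 0 0 0 0 0;1 0 0 0 0 0 0;1 0 0 0 0 0 0;1 0 0 0 0 0 0;1 0 0 0 0 0 0;1 0 0 0 0 0 0", force=27)

```text
t: 11.82
eef_pos: [0.5018, 0.1702, 0.0812]
tool_rot: [0.0, 0.642, 0.767, 0.001]
contact_force: [-1.3, -1.9, 7.7]
gripper_width: 0.291
```

```bash
python3 - <<'E'
from h import *
np.set_printoptions(precision=4,suppress=True)
T,o=tool();print(T,o['t'],o['contact_force'],o['gripper_width']*85)
p=shoot('wrist');save(p,'w7.png')
E
```

```text
[[-0.1766  0.9843  0.0012  0.5018]
 [ 0.9843  0.1766  0.0004  0.1702]
 [ 0.0002  0.0012 -1.      0.0812]
 [ 0.      0.      0.      1.    ]] 11.8167 [-1.3329 -1.8788  7.7473] 24.76050704080872
```

View pics/w7.png

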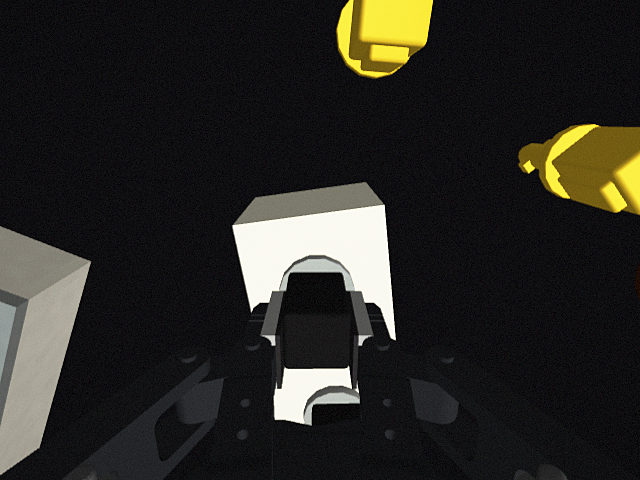

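Request:
apply_moves(moves="1 0 0 -0.06 0 0 0;1 0 0 -0.15 0 0 0;1 0 0 -0.15 0 0 0;1 0 0 -0.15 0 0 0;1 0 0 -0.15 0 0 0;1 0 0 -0.15 0 0 0;1 0 0 -0.15 0 0 0;1 0 0 0 0 0 0;1 0 0 0 0 0 0")

```text
t: 12.62
eef_pos: [0.5014, 0.1706, 0.1961]
tool_rot: [0.0, 0.641, 0.767, 0.001]
contact_force: [0.2, -0.6, -2.2]
gripper_width: 0.29
```

```bash
python3 - <<'E'
from h import *
np.set_printoptions(precision=4,suppress=True)
T,o=tool();print(T,o['t'],o['contact_force'],o['gripper_width']*85)
p=shoot('wrist');save(p,'w8.png');save(p,'w8c.png',(240,180,400,300),5)
p=shoot('side');save(p,'s8.png',(230,220,390,340),5)
E
```

```text
[[-0.1774  0.9841  0.0016  0.5014]
 [ 0.9841  0.1774  0.0012  0.1706]
 [ 0.0009  0.0018 -1.      0.1961]
 [ 0.      0.      0.      1.    ]] 12.6167 [ 0.1953 -0.6399 -2.1959] 24.681095655515378
```

View pics/w8c.png

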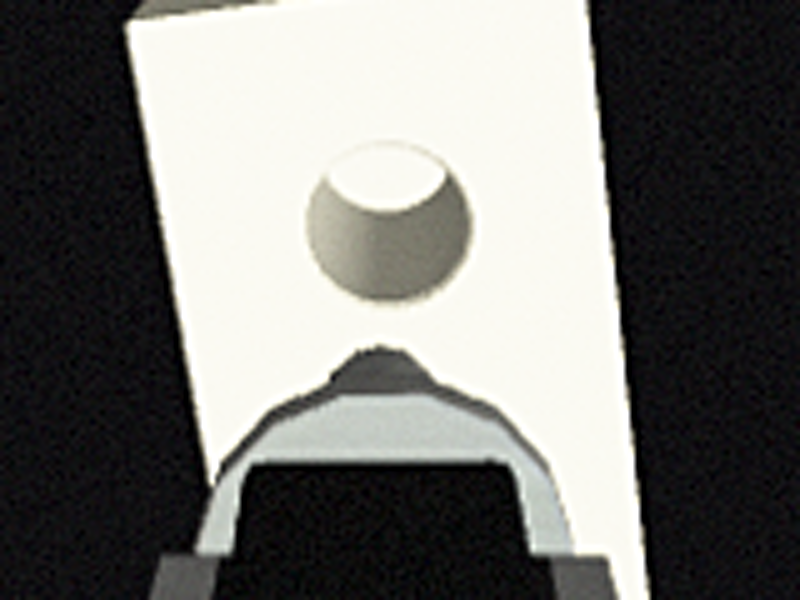

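View pics/s8.png

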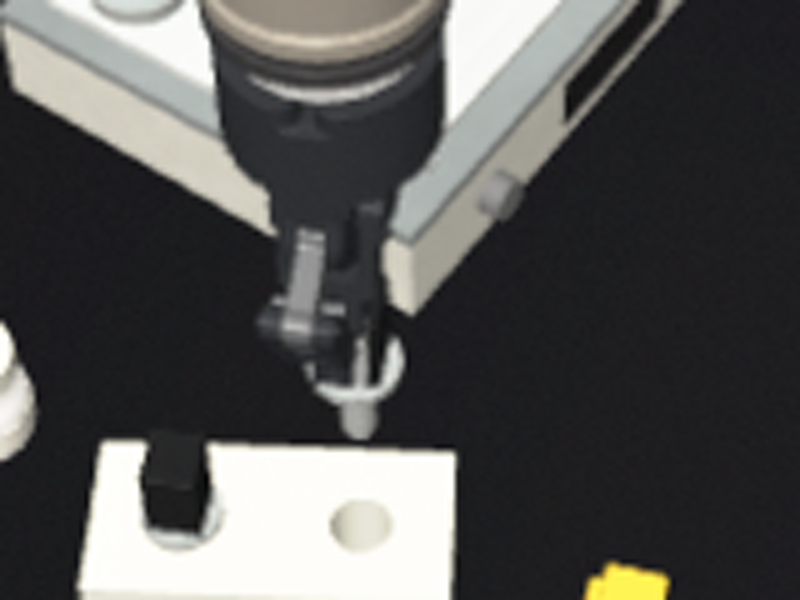

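```bash
cat >> h.py <<'E'
K={'fx':358.89326066281393,'fy':358.89326066281393,'cx':316.34775667090395,'cy':238.88070567522348}
def pt(M,X):
    c=np.linalg.inv(M)@np.append(X,1); return np.array([c[0]/c[2]*K['fx']+K['cx'],c[1]/c[2]*K['fx']+K['cy']])
E
python3 - <<'E'
from h import *
np.set_printoptions(precision=2,suppress=True)
p=imaging.read_camera('wrist'); M=np.array(p['mount']); print(M); np.save('mount.npy',M)
th=np.linspace(0,2*np.pi,73)
for ey in (-.002,0,.002):
  for n,r,z in [('tip',.0055,.058),('sh',.007,.053),('collarU',.018,.016),('collarT',.018,.010)]:
    c=np.array([pt(M,[r*np.cos(t),ey+r*np.sin(t),z]) for t in th]); print(ey,n,'rowmin',c[:,1].min(),'cols',c[:,0].min(),c[:,0].max())
E
```

```text
[[ 1.   -0.   -0.    0.  ]
 [ 0.    0.95  0.31 -0.08]
 [ 0.   -0.31  0.95 -0.14]
 [ 0.    0.    0.    1.  ]]
-0.002 tip rowmin 250.24420599103394 cols 307.22627041634394 325.7121005851372
-0.002 sh rowmin 250.7303368527313 cols 304.4350489689363 328.4984103913914
-0.002 collarU rowmin 255.46642502049679 cols 279.23481886467886 353.6572596344388
-0.002 collarT rowmin 260.139003317643 cols 277.96528177069126 354.9177171953868
0 tip rowmin 253.42478746986436 cols 307.25536567510306 325.6879734576887
0 sh rowmin 253.98955978540673 cols 304.4730233362118 328.46553062695017
0 collarU rowmin 259.4539800216995 cols 279.36964694882965 353.5286810519065
0 collarT rowmin 264.24853860145936 cols 278.1093212628098 354.7801704456872
0.002 tip rowmin 256.58696180162366 cols 307.28429388234787 325.663984863101
0.002 sh rowmin 257.22944689772345 cols 304.5107747362436 328.4328439276799
0.002 collarU rowmin 263.4124857769329 cols 279.5035240745387 353.40100950879867
0.002 collarT rowmin 268.3270914208622 cols 278.25231054576204 354.6436267480791
```

Request:
apply_moves(moves="1 -0.15 0.04 0 0 0 0;1 -0.25 0.066 0 0 0 0;1 -0.25 0.066 0 0 0 0;1 -0.25 0.066 0 0 0 0;1 -0.25 0.066 0 0 0 0;1 -0.25 0.066 0 0 0 0;1 -0.25 0.066 0 0 0 0;1 -0.2 0.066 0 0 0 0;1 -0.14 0.03 0 0 0 0;1 0 0 0 0 0 1;1 0 0 0 0 0 1;1 0 0 0 0 0 1")

```text
t: 13.77
eef_pos: [0.6055, -0.054, 0.1937]
tool_rot: [-0.001, 0.72, 0.694, -0.001]
contact_force: [-0.5, 0.2, -1.7]
gripper_width: 0.293
```

Request:
apply_moves(moves="1 0 0 0 0 0 1;1 0 0 0 0 0 1;1 0 0 0 0 0 1;1 0 0 0 0 0 0.1;1 0 0 0 0 0 0")

```text
t: 14.18
eef_pos: [0.6056, -0.0532, 0.1942]
tool_rot: [-0.0, 0.789, 0.615, -0.001]
contact_force: [-0.0, -0.1, -0.9]
gripper_width: 0.289
```

```bash
cat > st.py <<'E'
from h import *
import sys
np.set_printoptions(precision=4,suppress=True)
T,o=tool();print(T,o['t'],o['contact_force'],o['torque'],o['gripper_width']*85)
ax=np.array([.9692,-.2462]);ay=np.array([.2462,.9692])
tip=T@np.array([0,-.003,.058,1]); B=np.array([.5972,-.0801]);H=np.array([.6034,-.0526])
print('tip',tip[:3],'to plate hole (sx,sy mm)',1e3*(H-tip[:2])@ax,1e3*(H-tip[:2])@ay,'to base',1e3*(B-tip[:2])@ax,1e3*(B-tip[:2])@ay,'col z',(T@[0,-.003,.016,1])[2])
if len(sys.argv)>1:
    p=shoot('wrist');save(p,sys.argv[1]+'.png');save(p,sys.argv[1]+'c.png',(230,150,410,285),4.4);np.save(sys.argv[1]+'.npy',p['c2w'])
E
python3 st.py w9
```

```text
[[ 0.2436  0.9699 -0.002   0.6056]
 [ 0.9699 -0.2436 -0.0005 -0.0532]
 [-0.0009 -0.0018 -1.      0.1942]
 [ 0.      0.      0.      1.    ]] 14.1833 [-0.0288 -0.1195 -0.9234] [0.0201 0.0161 0.014 ] 24.595738686422514
tip [ 0.6026 -0.0525  0.1362] to plate hole (sx,sy mm) 0.8154633520027827 0.09695805962467792 to base 1.5769233520026926 -28.08248194037535 col z 0.1781747154513637
```

View pics/w9.png

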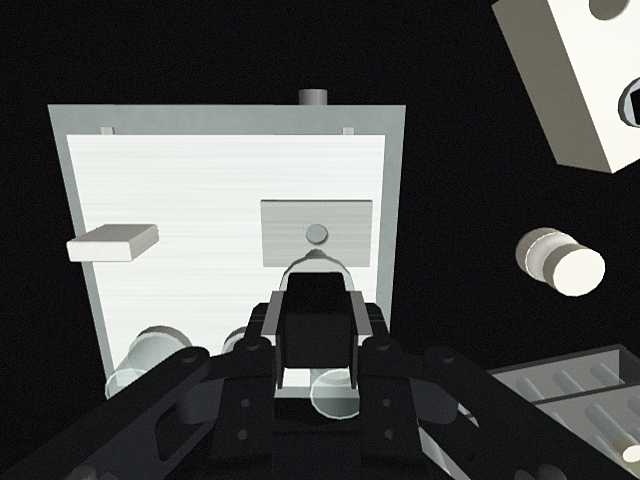

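Request:
apply_moves(moves="1 0 0.007 0.12 0 0 0;1 0 0 0.12 0 0 0;1 0 0 0.12 0 0 0;1 0 0 0 0 0 0;1 0 0 0 0 0 0")

```text
t: 14.65
eef_pos: [0.6064, -0.0535, 0.1514]
tool_rot: [-0.001, 0.789, 0.615, -0.001]
contact_force: [-0.2, 0.1, -1.2]
gripper_width: 0.287
```

```bash
python3 st.py w10; python3 -c "
from h import *
q=dict(K);q['c2w']=np.load('w9.npy');print(atz(q,(316.8,233.3),.087))"
```

```text
[[ 0.2443  0.9697 -0.002   0.6064]
 [ 0.9697 -0.2443 -0.0001 -0.0535]
 [-0.0006 -0.0019 -1.      0.1514]
 [ 0.      0.      0.      1.    ]] 14.65 [-0.2052  0.0521 -1.1676] [-0.0118 -0.0616 -0.0607] 24.354635867142036
tip [ 0.6033 -0.0528  0.0934] to plate hole (sx,sy mm) -0.002381425836121236 0.2221180675294578 to base 0.7590785741637887 -27.95732193247057 col z 0.13542259993311503
[ 0.60269415 -0.05239481  0.087     ]
```

View pics/w10c.png

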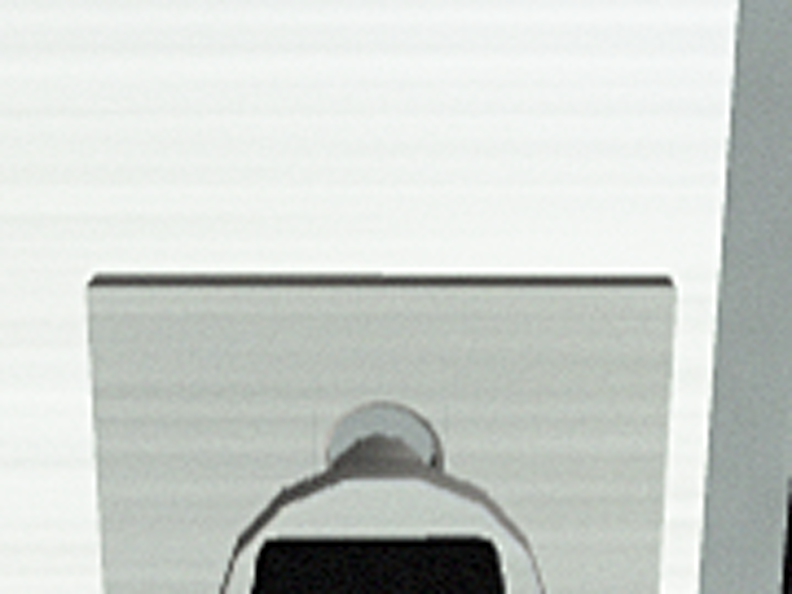

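Request:
apply_moves(moves="1 0 0 0.02 0 0 0;1 0 0 0.02 0 0 0;1 0 0 0.02 0 0 0;1 0 0 0.02 0 0 0;1 0 0 0 0 0 0")

```text
t: 15.12
eef_pos: [0.6067, -0.0534, 0.1421]
tool_rot: [-0.0, 0.789, 0.614, -0.0]
contact_force: [0.6, 0.0, -0.1]
gripper_width: 0.293
```

Request:
apply_moves(moves="1 0 0 0.015 0 0 0;1 0 0 0.015 0 0 0;1 0 0 0 0 0 0")

```text
t: 15.37
eef_pos: [0.6068, -0.0535, 0.1385]
tool_rot: [-0.0, 0.789, 0.614, -0.0]
contact_force: [0.3, -0.4, -1.7]
gripper_width: 0.291
```

```bash
python3 st.py w11
```

```text
[[ 0.2451  0.9695 -0.0006  0.6068]
 [ 0.9695 -0.2451  0.     -0.0535]
 [-0.0001 -0.0006 -1.      0.1385]
 [ 0.      0.      0.      1.    ]] 15.3667 [ 0.305  -0.4422 -1.6967] [-0.0377 -0.024   0.0058] 24.743332610881144
tip [ 0.6039 -0.0527  0.0805] to plate hole (sx,sy mm) -0.47405078797489647 0.013706864233583214 to base 0.2874092120250136 -28.165733135766445 col z 0.12251026699691775
```

View pics/w11c.png

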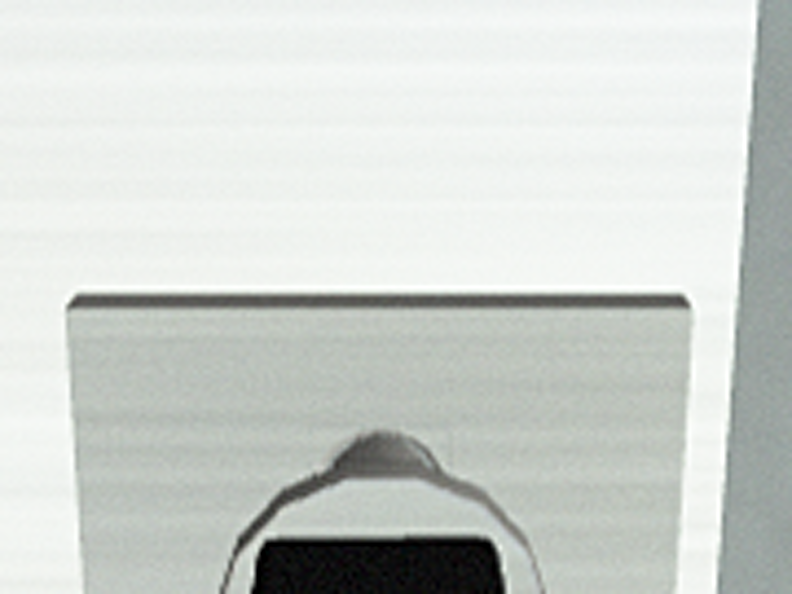

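Request:
apply_moves(moves="1 0 0 0.015 0 0 0;1 0 0 0.015 0 0 0;1 0 0 0.008 0 0 0;1 0 0 0 0 0 0")

```text
t: 15.75
eef_pos: [0.6068, -0.0535, 0.134]
tool_rot: [-0.0, 0.789, 0.614, -0.0]
contact_force: [0.3, 0.1, -1.4]
gripper_width: 0.291
```

```bash
python3 st.py
```

```text
[[ 0.2451  0.9695 -0.0005  0.6068]
 [ 0.9695 -0.2451  0.     -0.0535]
 [-0.0001 -0.0005 -1.      0.134 ]
 [ 0.      0.      0.      1.    ]] 15.75 [ 0.3146  0.0923 -1.3828] [ 0.0232 -0.0461  0.009 ] 24.71596275321035
tip [ 0.6039 -0.0527  0.076 ] to plate hole (sx,sy mm) -0.49906381730977056 0.017512576277496417 to base 0.2623961826901393 -28.16192742372253 col z 0.11799341831837226
```

Request:
apply_moves(moves="1 -0.03 0 0 0 0 0;1 -0.03 0 0 0 0 0;1 -0.03 0 0 0 0 0;1 -0.03 0 0 0 0 0")

```text
t: 16.08
eef_pos: [0.6033, -0.0676, 0.1343]
tool_rot: [-0.0, 0.789, 0.614, 0.0]
contact_force: [0.4, 2.2, -2.2]
gripper_width: 0.289
```

Request:
apply_moves(moves="1 -0.03 0 0 0 0 0;1 -0.03 0 0 0 0 0;1 -0.03 0 0 0 0 0;1 -0.025 0 0 0 0 0;1 0 0 0 0 0 0;1 0 0 0 0 0 0")

```text
t: 16.58
eef_pos: [0.6001, -0.0817, 0.1345]
tool_rot: [0.0, 0.789, 0.614, -0.0]
contact_force: [0.4, 0.7, -0.9]
gripper_width: 0.289
```

```bash
python3 st.py w12
```

```text
[[ 0.2459  0.9693  0.0002  0.6001]
 [ 0.9693 -0.2459 -0.0007 -0.0817]
 [-0.0006  0.0004 -1.      0.1345]
 [ 0.      0.      0.      1.    ]] 16.5833 [ 0.4087  0.6896 -0.9431] [ 0.0245  0.0146 -0.0196] 24.554824723129038
tip [ 0.5972 -0.081   0.0765] to plate hole (sx,sy mm) -0.9693211628863123 29.0513846039384 to base -0.20786116288640236 0.8719446039383725 col z 0.11846870459797922
```

View pics/w12.png

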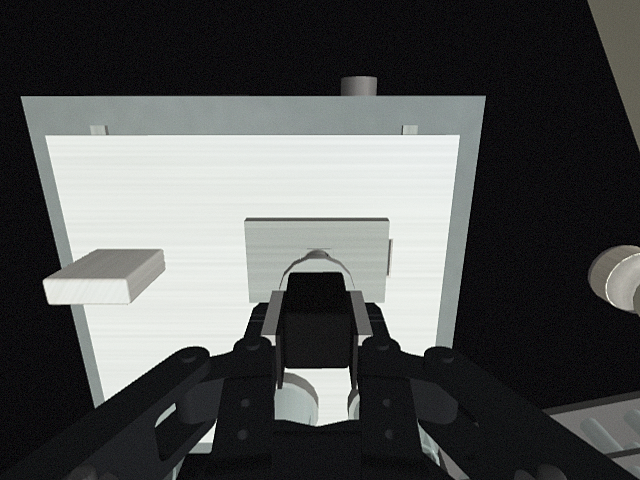

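```bash
cat > an2.py <<'E'
from h import *
import sys
np.set_printoptions(precision=4,suppress=True)
n=sys.argv[1]
g=cv2.cvtColor(cv2.imread(f'pics/{n}.png'),cv2.COLOR_BGR2GRAY).astype(float); gs=cv2.GaussianBlur(g,(3,3),0)
p=dict(K);p['c2w']=np.load(n+'.npy')
def sub(v,th):
    i=np.argmax(v>th); return i-1+(th-v[i-1])/(v[i]-v[i-1])
L=[];Rr=[];F=[];PF=[];PL=[];PR=[]
for r in list(range(145,225,4)):
    L.append(atz(p,(sub(gs[r],60),r),.07)[:2]); v=gs[r][:520][::-1]; Rr.append(atz(p,(519-sub(v,60),r),.07)[:2])
    PL.append(atz(p,(sub(gs[r],195),r),.079)[:2]); PR.append(atz(p,(519-sub(v,195),r),.079)[:2])
for c in list(range(120,330,5)):
    F.append(atz(p,(c,sub(gs[:,c],60)),.07)[:2]); PF.append(atz(p,(c,sub(gs[:,c],195)),.079)[:2])
a=np.radians(-14.25); ax=np.array([np.cos(a),np.sin(a)]); ay=np.array([-ax[1],ax[0]])
m=lambda P,d:np.median(np.array(P)@d)
print('std',np.std(np.array(L)@ay),np.std(np.array(Rr)@ay),np.std(np.array(F)@ax))
l,r,f,pf,pl,pr=m(L,ay),m(Rr,ay),m(F,ax),m(PF,ax),m(PL,ay),m(PR,ay)
print('widths',r-l,pr-pl,'front',f,pf,pf-f,'mid',(l+r)/2,(pl+pr)/2)
y=((l+r)/2+(pl+pr)/2)/2+.035; x=(f+pf-.02)/2+.09
print('base hole',x*ax+y*ay)
E
python3 an2.py w12; python3 an2.py w4
```

```text
std 2.373925667463548e-05 4.318801837649246e-05 5.5515086809916236e-05
widths 0.24910554793629414 0.21875739338826164 front 0.5085863879357502 0.5286871853748119 0.02010079743906168 mid 0.034308682297773736 0.03436472662168692
base hole [ 0.5973 -0.0802]
std 0.0019774732865658487 5.8016695638796046e-05 0.0028950886574195217
widths 0.2497491146699077 0.21949267056649932 front 0.508513588975291 0.5285805346956678 0.020066945720376816 mid 0.034354527383923486 0.03441980211046068
base hole [ 0.5972 -0.0801]
```

Request:
apply_moves(moves="1 0.007 -0.001 0 0 0 0;1 0 0 0.015 0 0 0;1 0 0 0.015 0 0 0;1 0 0 0.015 0 0 0;1 0 0 0 0 0 0")

```text
t: 17.05
eef_pos: [0.6, -0.0803, 0.1285]
tool_rot: [0.0, 0.789, 0.614, -0.0]
contact_force: [1.0, -1.2, -2.4]
gripper_width: 0.293
```

```bash
python3 st.py
```

```text
[[ 0.2454  0.9694 -0.0004  0.6   ]
 [ 0.9694 -0.2454 -0.0005 -0.0803]
 [-0.0006 -0.0003 -1.      0.1285]
 [ 0.      0.      0.      1.    ]] 17.05 [ 0.9901 -1.1934 -2.3926] [-0.3382 -0.0372  0.0302] 24.88936097745706
tip [ 0.5971 -0.0796  0.0705] to plate hole (sx,sy mm) -0.528368697888102 27.71069257555704 to base 0.23309130211180762 -0.46874742444298534 col z 0.11247965817982392
```

Request:
apply_moves(moves="1 -0.003 0 0.012 0 0 0;1 0 0 0.012 0 0 0;1 0 0 0 0 0 0")

```text
t: 17.3
eef_pos: [0.6, -0.0804, 0.1257]
tool_rot: [-0.0, 0.789, 0.614, -0.0]
contact_force: [-0.0, -0.9, -2.3]
gripper_width: 0.292
```

Request:
apply_moves(moves="1 0 0 0.012 0 0 0;1 0 0 0.012 0 0 0;1 0 0 0 0 0 0")

```text
t: 17.55
eef_pos: [0.6, -0.0804, 0.1229]
tool_rot: [-0.0, 0.789, 0.614, -0.0]
contact_force: [-0.4, -1.5, -0.8]
gripper_width: 0.29
```

```bash
python3 st.py
```

```text
[[ 0.2452  0.9695 -0.0002  0.6   ]
 [ 0.9695 -0.2452 -0.0001 -0.0804]
 [-0.0001 -0.0002 -1.      0.1229]
 [ 0.      0.      0.      1.    ]] 17.55 [-0.3782 -1.4581 -0.8314] [-0.2966 -0.0545  0.0351] 24.61274761333684
tip [ 0.5971 -0.0797  0.0649] to plate hole (sx,sy mm) -0.5613632363283295 27.779083655376034 to base 0.2000967636715808 -0.4003563446239925 col z 0.10689144411378929
```

Request:
apply_moves(moves="1 -0.003 0 0.015 0 0 0;1 0 0 0.015 0 0 0;1 0 0 0.015 0 0 0;1 0 0 0.015 0 0 0;1 0 0 0 0 0 0")

```text
t: 17.97
eef_pos: [0.5998, -0.0805, 0.1155]
tool_rot: [-0.0, 0.789, 0.614, -0.0]
contact_force: [0.3, 0.3, -1.3]
gripper_width: 0.29
```

```bash
python3 st.py w13
```

```text
[[ 0.245   0.9695 -0.0007  0.5998]
 [ 0.9695 -0.245   0.0002 -0.0805]
 [-0.     -0.0007 -1.      0.1155]
 [ 0.      0.      0.      1.    ]] 17.9667 [ 0.3392  0.3097 -1.265 ] [-0.1335  0.047   0.0518] 24.635983762574778
tip [ 0.5968 -0.0797  0.0575] to plate hole (sx,sy mm) -0.28399785580007164 27.92647054047655 to base 0.47746214419983757 -0.2529694595234723 col z 0.09946311883818904
```

View pics/w13.png

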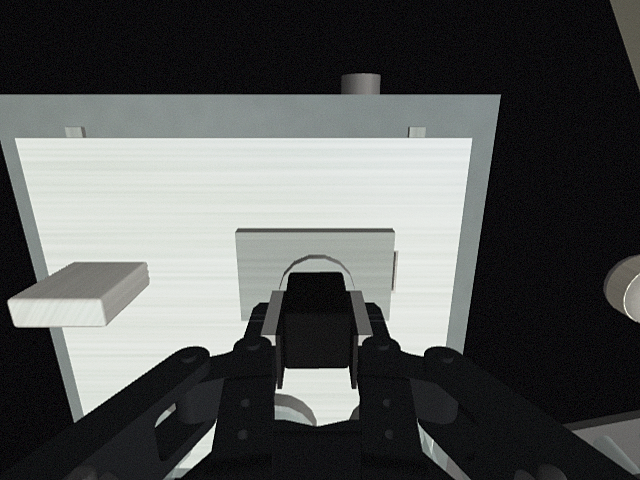

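Going freely into the base. 12.5 mm remain.

Request:
apply_moves(moves="1 0 0 0.015 0 0 0;1 0 0 0.015 0 0 0;1 0 0 0.015 0 0 0;1 0 0 0.015 0 0 0;1 0 0 0 0 0 0")

```text
t: 18.43
eef_pos: [0.5997, -0.0806, 0.1083]
tool_rot: [-0.0, 0.789, 0.614, -0.0]
contact_force: [0.1, 0.9, -1.0]
gripper_width: 0.296
```

Request:
apply_moves(moves="1 0 0 0.012 0 0 0;1 0 0 0.008 0 0 0;1 0 0 0.006 0 0 0;1 0 0 0 0 0 0")

```text
t: 18.77
eef_pos: [0.6, -0.0807, 0.1055]
tool_rot: [-0.0, 0.789, 0.614, -0.0]
contact_force: [-0.4, -0.5, -0.9]
gripper_width: 0.289
```

```bash
python3 st.py
```

```text
[[ 0.2451  0.9695 -0.0002  0.6   ]
 [ 0.9695 -0.2451  0.0001 -0.0807]
 [ 0.     -0.0002 -1.      0.1055]
 [ 0.      0.      0.      1.    ]] 18.7667 [-0.3684 -0.5393 -0.9003] [ 0.0484  0.0275 -0.0264] 24.605947454169
tip [ 0.597  -0.0799  0.0475] to plate hole (sx,sy mm) -0.5569746609790069 28.036790527608108 to base 0.20448533902090335 -0.14264947239191766 col z 0.08949055439476197
```

Request:
apply_moves(moves="1 0 0 0.008 0 0 0;1 0 0 0.008 0 0 0;1 0 0 0 0 0 0")

```text
t: 19.02
eef_pos: [0.5999, -0.0807, 0.1036]
tool_rot: [-0.0, 0.789, 0.614, -0.0]
contact_force: [0.1, 0.5, -1.9]
gripper_width: 0.287
```

Request:
apply_moves(moves="1 0 0 0.006 0 0 0;1 0 0 0.006 0 0 0;1 0 0 0 0 0 0")

```text
t: 19.27
eef_pos: [0.6001, -0.0808, 0.1032]
tool_rot: [-0.0, 0.789, 0.614, 0.0]
contact_force: [-3.3, 0.3, 6.6]
gripper_width: 0.288
```

Request:
apply_moves(moves="1 0 0 0.006 0 0 0;1 0 0 0 0 0 0")

```text
t: 19.43
eef_pos: [0.6001, -0.0808, 0.1031]
tool_rot: [-0.0, 0.789, 0.614, 0.0]
contact_force: [-5.5, 1.3, 12.1]
gripper_width: 0.294
```

```bash
python3 st.py w14; python3 -c "
from h import *
s=shoot('side');save(s,'s14.png',(240,170,360,260),6)"
```

```text
[[ 0.2456  0.9694  0.0003  0.6001]
 [ 0.9694 -0.2456  0.001  -0.0808]
 [ 0.0011  0.     -1.      0.1031]
 [ 0.      0.      0.      1.    ]] 19.4333 [-5.5011  1.2575 12.1219] [0.3419 1.1263 0.0485] 25.00815478647852
tip [ 0.5972 -0.08    0.0451] to plate hole (sx,sy mm) -0.7460137559898015 28.109157183759628 to base 0.015446244010109106 -0.07028281624039973 col z 0.08709951800656135
```

View pics/w14c.png

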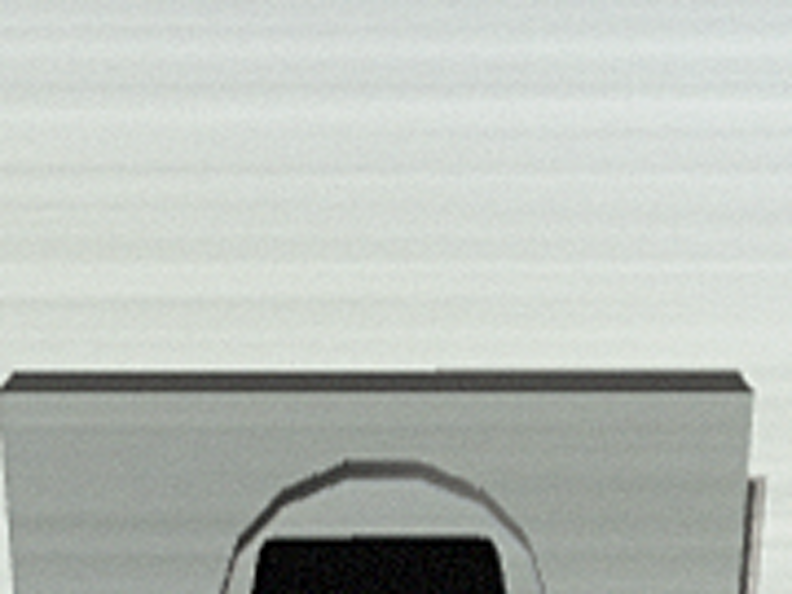

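View pics/s14.png

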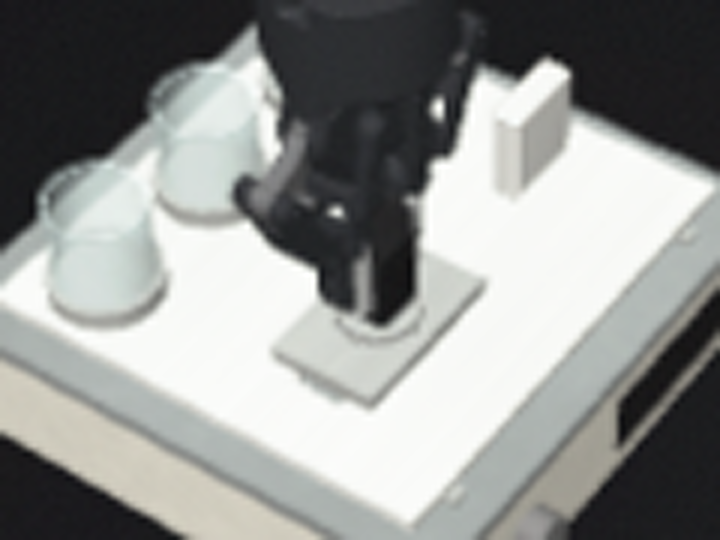

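Request:
apply_moves(moves="-0.2 0 0 0 0 0 0;-0.2 0 0 0 0 0 0;-0.2 0 0 0 0 0 0;-0.2 0 0 0 0 0 0;-0.2 0 0 0 0 0 0")

```text
t: 19.95
eef_pos: [0.6, -0.0807, 0.1014]
tool_rot: [-0.0, 0.789, 0.614, -0.0]
contact_force: [0.1, 0.2, -0.1]
gripper_width: 0.602
```

Request:
apply_moves(moves="-0.2 0 0 -0.1 0 0 0;-0.2 0 0 -0.2 0 0 0;-0.2 0 0 -0.3 0 0 0;-0.2 0 0 -0.3 0 0 0;-0.2 0 0.08 0 0 0 0;-0.2 0 0.1 0 0 0 0;-0.2 0 0 0 0 0 0;-0.2 0 0 0 0 0 0")

```text
t: 20.62
eef_pos: [0.621, -0.0862, 0.2098]
tool_rot: [0.0, 0.789, 0.614, -0.0]
contact_force: [-0.2, -0.3, -0.2]
gripper_width: 0.6
```

```bash
python3 st.py w15; python3 -c "
from h import *
s=shoot('side');save(s,'s15.png',(240,170,360,260),6);save(s,'s15f.png')
p=dict(K);p['c2w']=np.load('w15.npy');print(proj(p,[.5972,-.0801,.087]))"; python3 an2.py w15
```

```text
[[ 0.2454  0.9694  0.0001  0.621 ]
 [ 0.9694 -0.2454 -0.0002 -0.0862]
 [-0.0002  0.0002 -1.      0.2098]
 [ 0.      0.      0.      1.    ]] 20.6167 [-0.1647 -0.3036 -0.2424] [-0.0392  0.0077  0.0665] 50.97329567534085
tip [ 0.6181 -0.0854  0.1518] to plate hole (sx,sy mm) -22.346874640471984 28.202628637824365 to base -21.585414640472074 0.023188637824339026 col z 0.19384234732827307
[316.62340393 199.30851598]
std 3.489925885755471e-05 6.172651925952362e-05 1.7054673037107427e-05
widths 0.24978564040859275 0.21957911078788106 front 0.508570997805559 0.5285505890687501 0.019979591263191043 mid 0.034255887441945326 0.034301326501978195
base hole [ 0.5972 -0.0802]
```

View pics/w15.png

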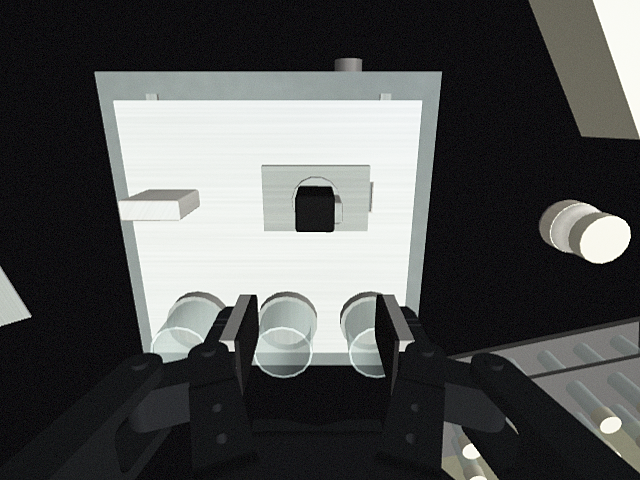

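View pics/s15.png

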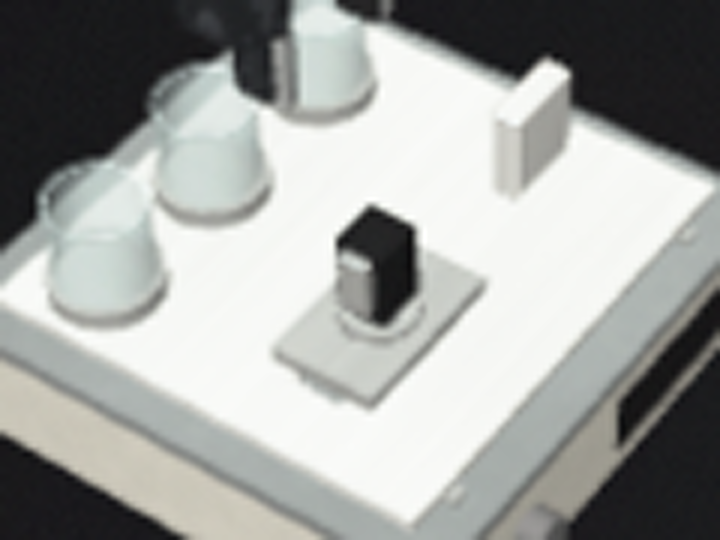

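```bash
python3 - <<'E'
from h import *
a=cv2.imread('pics/w15.png'); x0,y0,f=250,155,6
im=cv2.resize(a[155:245,250:380],None,fx=f,fy=f,interpolation=2)
p=dict(K);p['c2w']=np.load('w15.npy')
yaw=np.radians(-14.3);c,s=np.cos(yaw),np.sin(yaw)
def P(x,y,z): return [.5972+(c*x-s*y)/1e3,-.0801+(s*x+c*y)/1e3,.087+z/1e3]
def dr(pts,col): 
    u=np.array([(proj(p,P(*m))-[x0,y0]+.5)*f for m in pts]).astype(int); cv2.polylines(im,[u],True,col,1)
dr([(-12,-13,46),(-12,12,46),(12,12,46),(12,-13,46)],(0,0,255))
dr([(-7,12,42),(-7,17,42),(7,17,42),(7,12,42)],(0,255,0))
dr([(18*np.cos(t),18*np.sin(t),0) for t in np.linspace(0,6.28,40)],(255,0,0))
cv2.imwrite('pics/w15v.png',im)
E
```

```text
(no output)
```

View pics/w15v.png

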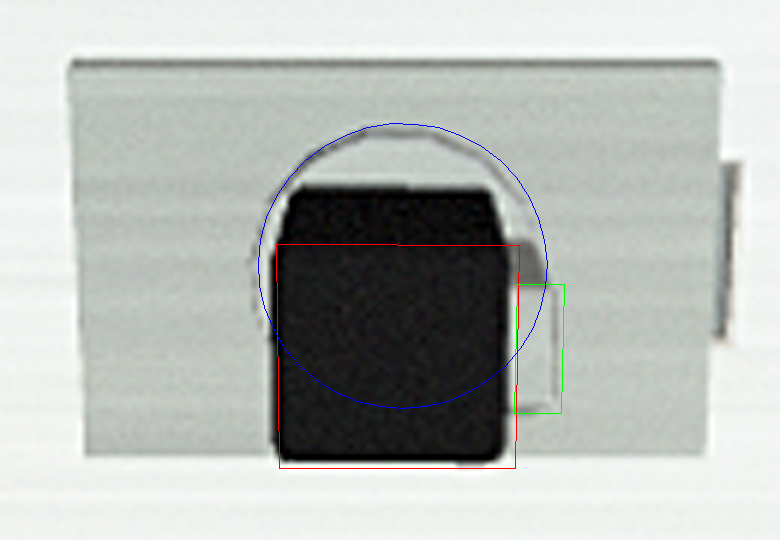

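View pics/s15f.png

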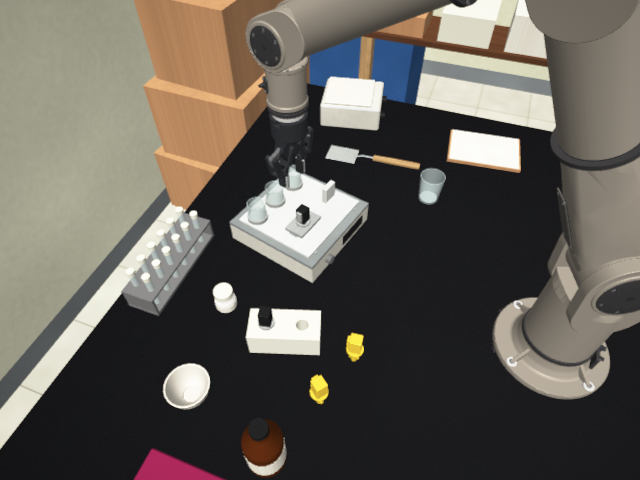

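```bash
python3 -c "
from h import *
print(bot.get_obs()['t']); print(bot.hand_in())"
```

```text
20.7167
the job is handed in; nothing more can be done
None
```

The job is done and handed in at 20.7 s; `hand_in` reported no verdict.

- **Platform:** I pushed it by its tab until it met the rigid stop, pressing to about 30 N at the fingertips. Pictures taken during and after the insertion put its front edge 20.0 to 20.1 mm behind the shaker's, which is the fully back position.
- **Pin:** I took the one with the steel paddle from the near stand hole, pinched across its button. The plain pin and the two yellow look-alikes were left alone.
- **Lock plate and insertion:** The tip went into the plate's hole without resistance. I drew the plate about 28 mm across to the base hole and lowered the pin. Force rose only when the collar seated, with its underside computed at 87.1 mm (87 expected) and about 12 N.
- **Last checks:**
  - The wrist picture after release matched the fully-home pin model with the button out to about 1 mm.
  - The side picture shows the button out, the gripper clear, and the plain pin, yellow pins, jar, bowl, bottle, beakers and spatula where they were.
- **Not seen or off:**
  - The locking dogs are hidden under the top plate, so I infer the lock from the button springing out.
  - The gripper read about 24.7 mm on the pinched head against the 26 mm given. I took this as sensor offset.

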